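# Snap the missing roller into the carton roller track

### The arm

A 6-joint arm with a two-finger parallel gripper is mounted at the origin on the work surface. World frame = base frame: x ahead of the robot, y to its left, z up, the work surface at z = 0. Lengths are in m, angles in rad, forces in N, time in s.
With the tool pointing down it reaches from about 0.4 to 0.825 m from the base axis. Payload 7 kg.
Tool frame: the origin (TCP) lies at the centre of the arm's flange, where the gripper is bolted on; the fingertips stand 178 mm ahead of it and the grasp point (between the pads) lies arm.tcp_to_grasp ahead of it (arm.tcp_to_grasp is the distance from the TCP to the grasp point, in m); z points along the fingers, y is the direction in which the jaws open and shut (so a half turn about z gives the same grasp; the last joint's range is limited). The gripper opens to 88 mm and grips with 3 to 60 N. Pads are 19 mm wide; open, the fingers measure 130 mm over their backs; the gripper's body (78 mm by 193 mm) begins 47 mm behind the grasp point.
Start: joints at [-0.951, 0.359, 0.012, 0, -1.224, -0.288], TCP at [0.22, -0.638, 0.405] pointing down, gripper open.
Joint ranges: [-3.07, 3.07], [-1.43, 2.12], [-1.02, 1.25], [-3.03, 1.67], [-3.05, -0], [-3.03, 3.03]. Speed limits (rad/s): [2.39, 2.39, 3.01, 3.14, 3.14, 3.14].

### API

Orientations are given as [roll, pitch, yaw] about the fixed x, y, z axes, in that order (R = Rz(yaw) Ry(pitch) Rx(roll)).
In Python, from station import arm gives the robot as it stands.
- The arm moves only by the tool move_arm, never from a script. Its argument "deltas" is a list of rows, each a list of 6 numbers: the shift along the world's x, y, z in mm, then the turn, a rotation vector about the world's x, y, z in degrees. In form: [[tx, ty, tz, ax, ay, az], ...]. A call has exactly 5 rows; each row shifts and turns the commanded pose from where the row before left it; what a row does not reach is not made up. A row lasts 1/12 s, in which the tool goes at most 41.7 mm and 7.16 degrees, less where a joint would pass 70% of its speed; a pose out of reach is approached as far as the arm can. A call with a gripper value outside its range is refused whole. "claw" is the closure in counts, from 0 (fully open) to 255 (shut), set as the call begins (left out, the last holds). The fingers move at their own pace and stop on an object; "squeeze" is the grip in N (left out, the last holds). Time passes only in rows, so rows that do not move let the fingers close, or fill a call up. It gives the time, the measured TCP pose, the force and the opening at its end, in the units of the state.
- arm.get_state(): the state, without advancing time (a new reading comes with each control period).
- arm.grab_frame(name): name is "scene" or "top"; returns the picture (384x512x3 uint8, red, green, blue); there is no depth.
- arm.calibration(name): a dict with "intrinsics" (3x3 intrinsics, pixels), "T" (4x4, takes a point from camera to world coordinates). Camera axes: x right, y up, looking along -z (the intrinsics and any distortion apply to the point x, -y, -z); pixel columns grow to the right and rows downward; lengths in m; the calibration is good to about 2 mm. A picture is of the moment at which its call begins. calibration takes no time and is no camera call.
- arm.job_done(): hands the job in, once; it reports no verdict.
Trained networks look in the newest picture that a camera, given by its name, has taken for a name from the list of things; names that differ only in an ending like _2 or _b are one class to them, and where a whole thing is asked for, a point or a joint stands for the part that bears it (a point fixed in the world has none). Each returns a list of dicts, best first, with "score" (0 to 1); they miss things now and then, are a little off and sometimes report something else, mostly with a low value. They report only what shows in the picture. A call takes as long as a camera call.
- arm.spot_in(thing, camera): "xy" ([column, row] in pixels, amid what is visible of it).
- arm.masks_of(thing, camera): "pixels" (384x512 bool, what is visible of it) and "xy" ([column, row] in pixels, amid what is visible of it).
- arm.spot_point(thing, camera): "xy" ([column, row] in pixels: a listed point, or the origin of a listed thing).
The state is a dict: "t": time; "q": joint angles; "qd": joint speeds; "joint_efforts": joint torques, N m; "eef_pos": TCP position; "ee_rot": TCP orientation; "force": force on the tool from outside, world axes, zero at the start; "moment": the same for the moment, N m; "width": finger opening in m.
Only numpy, scipy, OpenCV 4.12 (cv2) and the standard library are available. Lean on these libraries where they do the work, as an engineer would, in place of code of your own. Each camera call takes 0.05 s, during which the arm holds its last target. There are 200 camera calls.

### The job

One bay of the short roller track is empty. Lift the spare roller out of its close-fitting steel holder by its two axle ends, lay it down on the little wooden rest and let go, then take it again round the barrel and press it down into the empty bay, square to the track, until both spring clips snap over its axle ends and it sits fully home. Do not ram it, and leave the two tins, the tape core and the screwdriver undisturbed.

Things in the scene. Friction and masses are not known exactly. Their poses are not given: they have to be found in the camera images.
- roller: spare roller, about 110 g: grey plastic barrel 30 mm dia, 40 mm long; steel axle 14 mm dia stands out 12 mm at each end; 64 mm overall. The axle ends are chamfered round (domes of 7 mm radius). Origin at its centre, own y along its axis (symmetric, either way round; it may roll about y). Starts lying in the holder, its axis 30 mm above the table
- holder: dark steel holder fixed to the table, origin on the table under its centre. Channel along own y, 32 mm wide, floor 15 mm high, between two walls 6 mm thick, 38 mm long, rising to 49 mm (4 mm above the roller's barrel): only the axle ends, which stand out freely along y, can be gripped. Foot plate 70 (x) by 40 (y) by 4 mm
- rest_top (a point): where the roller's centre lies on the wooden rest, 32.7 mm above the table, roller axis along this point's y. The rest is a fixed block 22 mm wide (x), 30 mm long (y), with a groove along y between two strips whose inner edges are 16 mm apart, tops 20 mm above the table; foot plate 50 (x) by 40 (y) by 4 mm. Axle ends and barrel sides stay free for fingers
- track: fixed aluminium roller track, 300 mm long (own x), origin on the table under the empty middle bay. Fixed rollers like the spare, 90 mm before and behind the bay, axes along own y, 45 mm above the table. Side rails 4 mm thick, 24 to 28 mm either side of the middle, each with a U slot 16 mm wide for the axle, flared mouth 11 mm above its axis
- seat (a point): centre of the empty bay, 45 mm above the table: the roller's centre when fully home, roller y along this point's y, either way round. Axle ends first touch the spring clips with the roller about 14 mm above home; pressing down with some 5 to 15 N spreads them, then they close over the ends and the roller drops onto the slot bottoms
- clip_a (a joint): spring clip outside the rail on the track's +y side: how far it is spread outward, m; 0 relaxed, over 2 mm while the axle passes, at most 7 mm. Its round nose (4 mm radius) is centred 33.5 mm from the bay's centre and 7 mm above the seat (59 mm between the two relaxed noses); a blade above it flares outward as a lead-in
- clip_b (a joint): the same clip on the track's -y side, same values
- tin: loose steel tin, 68 mm in diameter, 62 mm high, origin under its centre; leave it alone
- tin_small: loose brass-coloured tin, 52 mm in diameter, 45 mm high, origin under its centre; leave it alone
- tape_core: loose flat cardboard ring, 68 mm in diameter, 14 mm high, origin under its centre; leave it alone
- screwdriver: loose red-handled screwdriver lying on the table near the far side, about 26 mm thick at the handle, origin under its middle; leave it alone

How it is judged:
On the way, in this order (a step that is already met when the one before it is completed fails the run):
1. the roller lies on the wooden rest, let go (distance between roller and rest_top below 0.012 m and angle between the y axis of roller and the y axis of rest_top, either way round below 0.2 rad and contact force between the fingers and roller below 0.05 N), for 0.2 s.
2. the fingers press the roller in between the clips, spreading at least one of them by more than 1 mm (contact force between the fingers and roller above 0.5 N and distance between roller and seat below 0.02 m and value of joint any of clip_a, clip_b above 0.001 m), for 0.02 s.
At the end, for the whole second after the job is handed in: the roller lies fully home in the empty bay: its centre within 3 mm of the seat, square to the track within 0.06 rad, both clips closed over it (spread less than 1.2 mm), at rest (distance between roller and seat below 0.003 m and angle between the y axis of roller and the y axis of seat, either way round below 0.06 rad and value of joint each of clip_a, clip_b below 0.0012 m and linear speed of roller below 0.02 m/s); the robot touches nothing.
It fails at once if roller rammed against the track with more than 45 N (contact force between roller and track above 45 N).
It fails at once if a bystander moved by more than 20 mm (distance of any of tin, tin_small, tape_core, screwdriver from where it was at the start of the episode above 0.02 m).
It also fails if it takes over 70 s, if anything falls off the work surface, if the arm or the gripper's body presses on something with over 40 N, if the wrist force passes 120 N, or if a joint passes its speed limit or range.

## Working session

There is one attempt and no reset: what is moved stays moved. The work goes in short steps, Python scripts to look and compute and a tool call to move; the robot and the scene stay as the last step left them, time stands still between calls to the robot, and variables do not carry over. Pictures are saved under pics/ and viewed, about 8 in all and at most 12, crops included, and the job is handed in when it is done.

Besides the shell and the picture viewer there is one more tool, called after "Request:" as name([rows], argument=value, ...), one row to a line, values as JSON. move_arm: Moves the arm, as the interface text tells. Its arguments: {"type":"object","properties":{"deltas":{"type":"array","items":{"type":"array","items":{"type":"number"}}},"claw":{"type":"number"},"squeeze":{"type":"number"}},"required":["deltas"]}

```bash
ls; mkdir -p pics; cat > h.py <<'E'
import numpy as np, cv2
from station import arm
def ray(cam,uv):
    c=arm.calibration(cam);K=np.array(c["intrinsics"]);T=np.array(c["T"])
    d=np.linalg.inv(K)@[uv[0],uv[1],1.]
    return T[:3,3],T[:3,:3]@(d*[1,-1,-1])
def at_z(cam,uv,z):
    o,d=ray(cam,uv);return o+d*(z-o[2])/d[2]
def proj(cam,P):
    c=arm.calibration(cam);K=np.array(c["intrinsics"]);T=np.array(c["T"])
    p=T[:3,:3].T@(np.array(P)-T[:3,3]);p=p*[1,-1,-1];p=K@p;return p[:2]/p[2]
def tri(u1,u2,c1="scene",c2="top"):
    A=[];b=[]
    for c,u in((c1,u1),(c2,u2)):
        o,d=ray(c,u);d=d/np.linalg.norm(d);M=np.eye(3)-np.outer(d,d);A.append(M);b.append(M@o)
    return np.linalg.solve(A[0]+A[1],b[0]+b[1])
def save(cam,name,crop=None,s=1):
    im=np.array(arm.grab_frame(cam))[:,:,::-1].copy()
    if crop: im=im[crop[1]:crop[3],crop[0]:crop[2]]
    if s!=1: im=cv2.resize(im,None,fx=s,fy=s,interpolation=cv2.INTER_CUBIC)
    cv2.imwrite("pics/"+name,im)
E
python3 - <<'E'
from h import *
np.set_printoptions(precision=4,suppress=True)
save("scene","s0.png");save("top","t0.png")
print(arm.tcp_to_grasp); print(arm.get_state())
for c in("scene","top"):
    C=arm.calibration(c);print(c,C)
Z=dict(roller=.03,holder=0,rest_top=.0327,track=0,seat=.045,tin=0,tin_small=0,tape_core=0,screwdriver=0)
R={}
for n,z in Z.items():
    for c in("scene","top"):
        r=arm.spot_point(n,c)[:2]
        for k in r: print(n,c,round(k["score"],2),np.round(k["xy"],1),at_z(c,k["xy"],z))
E
```

```text
pics
0.1593
{'t': 0.1, 'q': array([-0.9509,  0.3593,  0.0111, -0.0003, -1.2241, -0.2881]), 'qd': array([ 0.0002, -0.0014,  0.003 ,  0.0024,  0.0013,  0.0018]), 'joint_efforts': array([ -0.0024, -58.4164,  29.3747,   7.0154,   0.0102,  -0.    ]), 'eef_pos': array([ 0.2198, -0.638 ,  0.4038]), 'ee_rot': array([ 3.14  , -0.0001, -2.8099]), 'force': array([ 1.0898,  0.0434, -0.3104]), 'moment': array([ 0.0207, -0.0581,  0.0414]), 'width': 0.08769690552975046}
scene {'intrinsics': array([[408.4173,   0.    , 255.7398],
       [  0.    , 408.4173, 185.1725],
       [  0.    ,   0.    ,   1.    ]]), 'T': array([[-0.7318, -0.4936,  0.4699,  0.929 ],
       [ 0.6814, -0.518 ,  0.5171,  0.3934],
       [-0.0118,  0.6986,  0.7154,  0.6453],
       [ 0.    ,  0.    ,  0.    ,  1.    ]])}
top {'intrinsics': array([[484.3188,   0.    , 253.1485],
       [  0.    , 484.3188, 183.8984],
       [  0.    ,   0.    ,   1.    ]]), 'T': array([[-0.0134,  0.9876, -0.1566,  0.3912],
       [-0.9998, -0.0115,  0.0134,  0.0015],
       [ 0.0114,  0.1567,  0.9876,  1.1279],
       [ 0.    ,  0.    ,  0.    , 
[... 539 characters left out ...]
.3781 -0.104   0.    ]
seat scene 0.86 [189.5 139.3] [ 0.5446 -0.2549  0.045 ]
seat top 0.56 [362.9 195.7] [ 0.533 -0.261  0.045]
tin scene 0.8 [389. 269.] [0.4747 0.2524 0.    ]
tin top 0.96 [134.  226.6] [0.473  0.2638 0.    ]
tin_small scene 0.92 [286.1 153. ] [ 0.3794 -0.1016  0.    ]
tin_small top 0.77 [291.2 264.7] [ 0.3809 -0.0988  0.    ]
tape_core scene 0.71 [250.9 220.6] [ 0.581 -0.006  0.   ]
tape_core top 0.72 [249.7 177.7] [ 0.5849 -0.0059  0.    ]
screwdriver scene 0.62 [188.8 287.5] [0.7647 0.031  0.    ]
screwdriver scene 0.54 [295.3 293.9] [0.6363 0.1695 0.    ]
screwdriver top 0.81 [227.7 106.7] [0.7597 0.0452 0.    ]
screwdriver top 0.5 [177.1 159.4] [0.631  0.1658 0.    ]
```

```bash
python3 - <<'E'
import cv2
a=cv2.imread("pics/t0.png")
cv2.imwrite("pics/t0b.png",cv2.resize(a[80:290,100:420],None,fx=2.5,fy=2.5,interpolation=cv2.INTER_CUBIC))
b=cv2.imread("pics/s0.png")
cv2.imwrite("pics/s0b.png",cv2.resize(b[90:330,110:430],None,fx=2.5,fy=2.5,interpolation=cv2.INTER_CUBIC))
E
```

```text
(no output)
```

View pics/t0b.png

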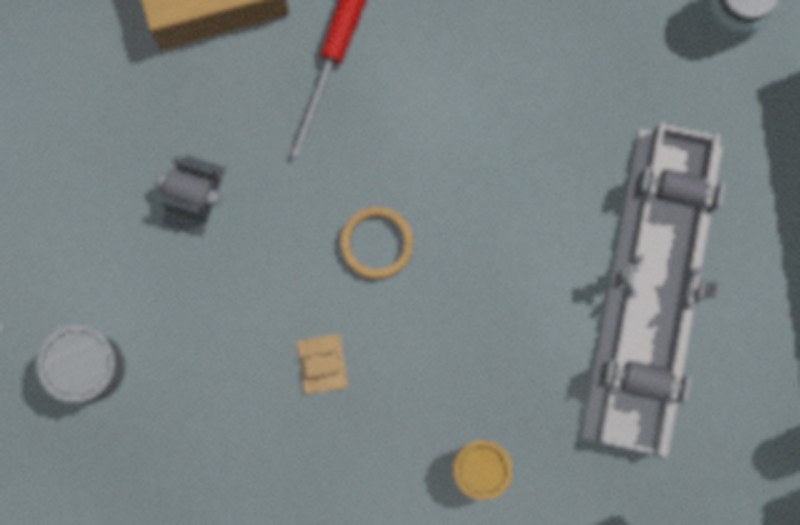

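View pics/s0b.png

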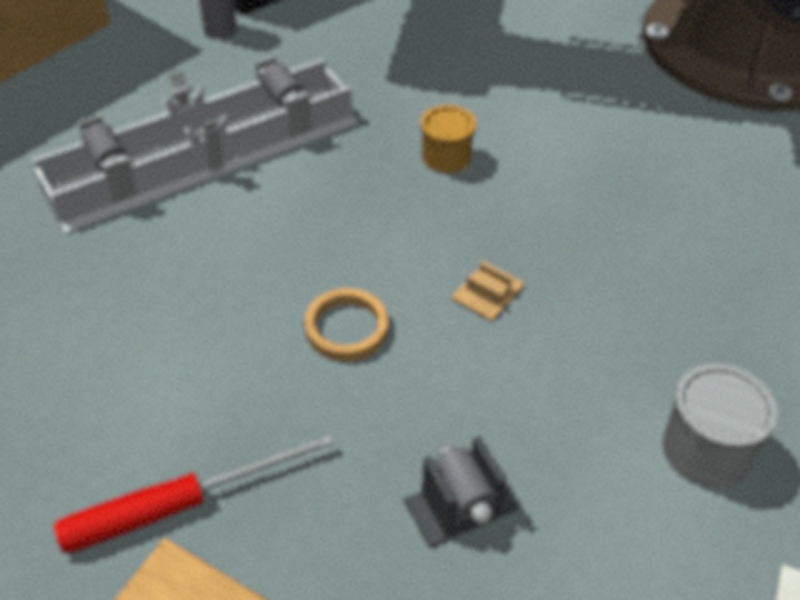

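The top crop shows the roller at (188,188), with its axle tips at about (162,180) and (213,198). The rest is at (322,363) with its groove running nearly horizontal. The track's fixed rollers are at (685,190) and (650,381), and the bay clips at about (627,283) and (695,290). The scene view agrees with this. Next I'll work out the angles.

```bash
python3 - <<'E'
from h import *
np.set_printoptions(precision=4,suppress=True)
f=lambda u,v:(100+u/2.5,80+v/2.5)
g=lambda u,v:(110+u/2.5,90+v/2.5)
def seg(n,a,b,za,c="top",h=f):
    A=at_z(c,h(*a),za);B=at_z(c,h(*b),za);d=B-A
    print(n,A,B,"mid",(A+B)/2,"len",np.linalg.norm(d)*1e3,"ang",np.degrees(np.arctan2(d[1],d[0])))
seg("roller tips",(160,180),(215,198),.03)
seg("holder wallA top",(180,160),(222,173),.049)
seg("rest plate L-R",(298,340),(341,335),.004)
seg("rest plate L-R low",(305,393),(347,388),.004)
seg("rest strips",(305,354),(336,349),.02)
seg("track rollers",(650,381),(685,190),.058)
seg("fixedroller far ax",(643,180),(718,194),.045)
seg("fixedroller near ax",(608,372),(686,388),.045)
seg("clips",(624,285),(704,291),.06)
seg("rail right top",(665,452),(717,137),.04)
# mask-based axes
for n,z in(("roller",.035),("track",.04),("holder",.04)):
  for c in("top","scene"):
    for m in arm.masks_of(n,c)[:1]:
        p=np.array(m["pixels"]);v,u=np.nonzero(p)
        P=np.array([at_z(c,q,z) for q in zip(u,v)])[:,:2]
        r=cv2.minAreaRect((P*1e3).astype(np.float32));print(n,c,m["score"],len(u),r)
E
```

```text
roller tips [0.6424 0.1919 0.03  ] [0.6248 0.1409 0.03  ] mid [0.6336 0.1664 0.03  ] len 53.92599066697645 ang -109.0197837195449
holder wallA top [0.6565 0.1707 0.049 ] [0.644  0.1324 0.049 ] mid [0.6503 0.1515 0.049 ] len 40.35763472482036 ang -108.13510327712177
rest plate L-R [0.4948 0.0661 0.004 ] [0.499  0.0261 0.004 ] mid [0.4969 0.0461 0.004 ] len 40.201252410698594 ang -84.05137460026138
rest plate L-R low [0.4457 0.0598 0.004 ] [0.4498 0.021  0.004 ] mid [0.4477 0.0404 0.004 ] len 39.01314190203189 ang -83.96967929066062
rest strips [0.4804 0.0588 0.02  ] [0.4846 0.0305 0.02  ] mid [0.4825 0.0446 0.02  ] len 28.684714409390548 ang -81.53380564276223
track rollers [ 0.4497 -0.2475  0.058 ] [ 0.6216 -0.2875  0.058 ] mid [ 0.5356 -0.2675  0.058 ] len 176.5144048850105 ang -13.120168469715363
fixedroller far ax [ 0.6342 -0.2529  0.045 ] [ 0.6203 -0.3212  0.045 ] mid [ 0.6273 -0.287   0.045 ] len 69.6833675193081 ang -101.47985066414672
fixedroller near ax [ 0.4589 -0.2132  0.045 ] [ 0.4438 -0.2824  0.045 ] mid [ 0.4513 -0.2478  0.045 ] len 70.84585061155113 ang -102.33886331699
[... 154 characters left out ...]
0.3876 -0.262   0.04  ] [ 0.6754 -0.3248  0.04  ] mid [ 0.5315 -0.2934  0.04  ] len 294.5660826854504 ang -12.311204056764128
roller top 0.83 284 ((635.0906982421875, 164.45169067382812), (63.02119445800781, 29.516563415527344), 70.6894760131836)
roller scene 0.85 439 ((636.2373657226562, 169.22506713867188), (62.063777923583984, 27.796951293945312), 63.098289489746094)Traceback (most recent call last):
  File "<stdin>", line 23, in <module>
  File "h.py", line 8, in at_z
    o,d=ray(cam,uv);return o+d*(z-o[2])/d[2]
        ~~~^^^^^^^^
  File "h.py", line 4, in ray
    c=arm.calibration(cam);K=np.array(c["intrinsics"]);T=np.array(c["T"])
ValueError: time passes only in moves, steps and waits
```

Request:
move_arm([
  [15,36,0,0,0,0],
  [15,36,0,0,0,0],
  [15,36,0,0,0,0],
  [15,36,0,0,0,0],
  [15,36,0,0,0,0],
], claw=0)

```text
t: 1.57
eef_pos: [0.295, -0.4566, 0.4046]
ee_rot: [-3.141, 0.0, -2.81]
force: [1.6, 0.5, 0.3]
width: 0.0878
```

Request:
move_arm([
  [15,36,0,0,0,0],
  [15,36,0,0,0,0],
  [15,36,0,0,0,0],
  [15,36,0,0,0,0],
  [15,36,0,0,0,0],
])

```text
t: 1.98
eef_pos: [0.37, -0.2764, 0.405]
ee_rot: [-3.141, 0.001, -2.81]
force: [0.3, -0.2, 0.1]
width: 0.0874
```

Request:
move_arm([
  [17.57,29.56,0,0,0,-2.53],
  [17.57,29.56,0,0,0,-2.53],
  [17.57,29.56,0,0,0,-2.53],
  [17.57,29.56,0,0,0,-2.53],
  [17.57,29.56,0,0,0,-2.53],
])

```text
t: 2.4
eef_pos: [0.4581, -0.1287, 0.4052]
ee_rot: [3.142, 0.001, -3.032]
force: [0.6, -0.8, 0.8]
width: 0.0878
```

Request:
move_arm([
  [17.57,29.56,0,0,0,-2.53],
  [17.57,29.56,0,0,0,-2.53],
  [17.57,29.56,0,0,0,-2.53],
  [17.57,29.56,0,0,0,-2.53],
  [17.57,29.56,0,0,0,-2.53],
])

```text
t: 2.82
eef_pos: [0.5461, 0.0191, 0.405]
ee_rot: [3.141, 0.001, 3.03]
force: [0.9, 0.1, -0.3]
width: 0.0873
```

Request:
move_arm([
  [17.57,29.56,-20,0,0,-2.53],
  [17.57,29.56,-20,0,0,-2.53],
  [17.57,29.56,-20,0,0,-2.53],
  [17.57,29.56,-20,0,0,-2.53],
  [17.57,29.56,-20,0,0,-2.53],
])

```text
t: 3.23
eef_pos: [0.634, 0.1668, 0.3038]
ee_rot: [3.141, 0.0, 2.809]
force: [1.4, -1.1, 0.7]
width: 0.0875
```

Request:
move_arm([
  [0,0,-10,0,0,0],
  [0,0,-10,0,0,0],
  [0,0,-10,0,0,0],
  [0,0,-5,0,0,0],
  [0,0,0,0,0,0],
])

```text
t: 3.65
eef_pos: [0.6328, 0.1642, 0.269]
ee_rot: [-3.141, -0.001, 2.81]
force: [-0.6, -0.3, 0.6]
width: 0.0876
```

```bash
python3 - <<'E'
from h import *
np.set_printoptions(precision=4,suppress=True)
save("scene","s1.png",(200,170,400,330),3.5);s=arm.get_state();print(s["eef_pos"],s["ee_rot"])
g=s["eef_pos"]-[0,0,.1593]
for z in(g[2]-.0187,.03):print(z,proj("scene",[g[0],g[1],z]))
for c in("scene","top"):
  for k in arm.spot_point("roller",c)[:2]:print(c,k,at_z(c,k["xy"],.03))
E
```

```text
[0.6331 0.1643 0.2699] [-3.1415  0.      2.8104]
0.09194965244698722 [297.6011 261.3522]
0.03 [295.3704 281.847 ]
scene {'xy': [294.9, 285.6], 'score': 0.69} [0.639  0.1687 0.03  ]
top {'xy': [174.3, 156.0], 'score': 0.81} [0.6327 0.168  0.03  ]
```

View pics/s1.png

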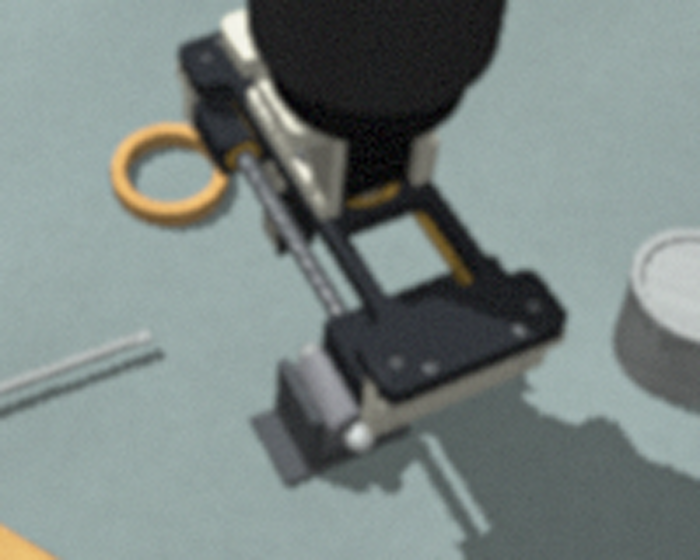

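Request:
move_arm([
  [0.8,2.5,-15,0,0,0],
  [0,0,-15,0,0,0],
  [0,0,-15,0,0,0],
  [0,0,-10,0,0,0],
  [0,0,-5,0,0,0],
])

```text
t: 4.22
eef_pos: [0.634, 0.1673, 0.2091]
ee_rot: [-3.141, -0.0, 2.811]
force: [-0.5, 0.1, 0.3]
width: 0.0877
```

Request:
move_arm([
  [0,0,-8,0,0,0],
  [0,0,-7,0,0,0],
  [0,0,-5,0,0,0],
  [0,0,0,0,0,0],
  [0,0,0,0,0,0],
])

```text
t: 4.63
eef_pos: [0.6342, 0.1677, 0.1896]
ee_rot: [-3.141, -0.0, 2.811]
force: [0.8, -0.2, 0.3]
width: 0.0878
```

Request:
move_arm([
  [0,0,0,0,0,0],
  [0,0,0,0,0,0],
  [0,0,0,0,0,0],
  [0,0,0,0,0,0],
  [0,0,0,0,0,0],
], claw=255, squeeze=20)

```text
t: 5.05
eef_pos: [0.6343, 0.1677, 0.19]
ee_rot: [3.141, 0.0, 2.811]
force: [-1.0, -0.3, 1.1]
width: 0.0621
```

Request:
move_arm([
  [0,0,0,0,0,0],
  [0,0,0,0,0,0],
  [0,0,0,0,0,0],
  [0,0,0,0,0,0],
  [0,0,0,0,0,0],
])

```text
t: 5.47
eef_pos: [0.6343, 0.1677, 0.1899]
ee_rot: [3.141, 0.0, 2.811]
force: [-0.1, -0.0, 2.8]
width: 0.0618
```

Request:
move_arm([
  [0,0,1,0,0,0],
  [0,0,3,0,0,0],
  [0,0,5,0,0,0],
  [0,0,5,0,0,0],
  [0,0,6,0,0,0],
], squeeze=30)

```text
t: 5.88
eef_pos: [0.6342, 0.1677, 0.2099]
ee_rot: [-3.141, -0.0, 2.811]
force: [1.7, -1.3, -3.1]
width: 0.0617
```

Request:
move_arm([
  [0,0,10,0,0,0],
  [0,0,10,0,0,0],
  [0,0,10,0,0,0],
  [0,0,10,0,0,0],
  [0,0,10,0,0,0],
])

```text
t: 6.3
eef_pos: [0.6341, 0.1678, 0.2612]
ee_rot: [3.141, 0.0, 2.811]
force: [-0.9, 0.8, -1.7]
width: 0.0617
```

```bash
python3 - <<'E'
from h import *
np.set_printoptions(precision=4,suppress=True)
save("scene","s2.png",(200,170,400,330),3.5);s=arm.get_state();print(s["eef_pos"],s["ee_rot"],s["width"],s["force"])
E
```

```text
[0.6348 0.168  0.2634] [3.1392 0.0027 2.8115] 0.0616097357182769 [-0.282   0.1581  0.6831]
```

View pics/s2.png

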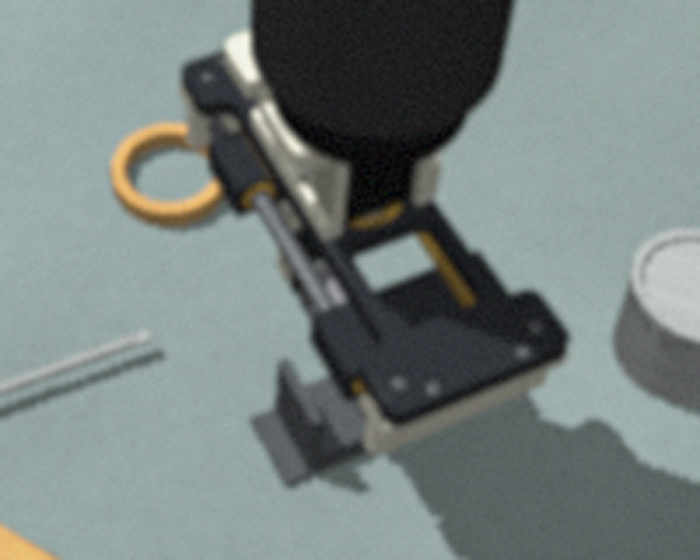

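The holder is empty and the roller hangs between the fingers. The gripper's body hides most of it. Now I'll refine the rest and track positions from the first pictures.

```bash
python3 - <<'E'
from h import *
np.set_printoptions(precision=4,suppress=True)
f=lambda u,v:(100+u/2.5,80+v/2.5)
g=lambda u,v:(110+u/2.5,90+v/2.5)
C=[at_z("scene",g(*p),.004) for p in((453,295),(485,263),(523,286),(492,318))];print(np.array(C),np.mean(C,0))
C=[at_z("top",f(*p),.004) for p in((298,340),(341,335),(347,388),(305,393))];print(np.mean(C,0))
for c in("scene","top"):
  for n,z in(("rest_top",.0327),("seat",.045),("clip_a",.052)):
    for k in arm.spot_point(n,c)[:2]:print(n,c,k,at_z(c,k["xy"],z))
# bay slots / fixed rollers in first pictures
b=cv2.imread("pics/t0.png");cv2.imwrite("pics/z.png",np.vstack([cv2.resize(b[125:265,330:400],None,fx=4,fy=4,interpolation=cv2.INTER_CUBIC)]).transpose(1,0,2))
E
```

```text
[[0.4996 0.0293 0.004 ]
 [0.4535 0.0231 0.004 ]
 [0.4499 0.0627 0.004 ]
 [0.4946 0.0682 0.004 ]] [0.4744 0.0458 0.004 ]
[0.4723 0.0433 0.004 ]
seat scene {'xy': [189.6, 139.3], 'score': 0.71} [ 0.5444 -0.2547  0.045 ]Traceback (most recent call last):
  File "<stdin>", line 9, in <module>
ValueError: it knows: holder, rest_top, roller, screwdriver, seat, tape_core, tin, tin_small, track
```

Request:
move_arm([
  [-16.1,-12.4,0,0,0,2.5],
  [-16.1,-12.4,0,0,0,2.5],
  [-16.1,-12.4,0,0,0,2.5],
  [-16.1,-12.4,0,0,0,2.5],
  [-16.1,-12.4,0,0,0,2.5],
])

```text
t: 6.87
eef_pos: [0.5526, 0.105, 0.2589]
ee_rot: [-3.141, -0.001, 3.031]
force: [0.3, 0.0, -0.5]
width: 0.0617
```

Request:
move_arm([
  [-16.1,-12.4,0,0,0,2.5],
  [-16.1,-12.4,0,0,0,2.5],
  [-16.1,-12.4,0,0,0,2.5],
  [-16.1,-12.4,0,0,0,2.5],
  [-16.1,-12.4,0,0,0,2.5],
])

```text
t: 7.28
eef_pos: [0.4721, 0.043, 0.2592]
ee_rot: [-3.141, -0.001, -3.034]
force: [0.1, 0.2, -0.6]
width: 0.0616
```

Request:
move_arm([
  [0,0,-10,0,0,0],
  [0,0,-10,0,0,0],
  [0,0,-10,0,0,0],
  [0,0,-5,0,0,0],
  [0,0,0,0,0,0],
])

```text
t: 7.7
eef_pos: [0.4726, 0.0434, 0.2234]
ee_rot: [-3.141, -0.003, -3.036]
force: [0.3, -0.4, -1.0]
width: 0.0616
```

```bash
python3 - <<'E'
from h import *
np.set_printoptions(precision=4,suppress=True)
save("scene","s3.png",(220,120,380,240),4);s=arm.get_state();print(s["eef_pos"],s["ee_rot"],s["width"],s["force"])
g=s["eef_pos"]-[0,0,.16]
print(proj("scene",g))
for c in("scene","top"):
  for k in arm.spot_point("roller",c)[:2]:print(c,k,at_z(c,k["xy"],g[2]))
E
```

```text
[0.473  0.0436 0.2241] [-3.1409 -0.0017 -3.0359] 0.06161759185051034 [-0.0271 -0.8146 -1.1764]
[307.2379 185.0493]
scene {'xy': [307.2, 186.9], 'score': 0.85} [0.4768 0.047  0.0641]
top {'xy': [174.3, 156.0], 'score': 0.81} [0.6252 0.1628 0.0641]
```

View pics/s3.png

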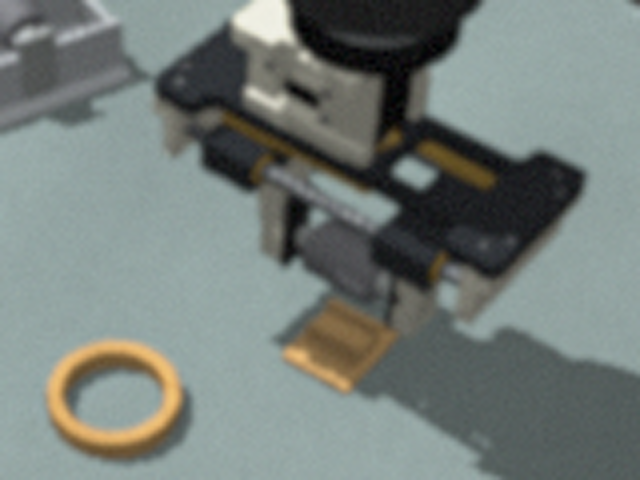

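The roller hangs level at (340,258), straight above the rest, whose plate is at about (340,345). I'll lower it now.

Request:
move_arm([
  [0.5,0.5,-8,0,0,0],
  [0,0,-8,0,0,0],
  [0,0,-6,0,0,0],
  [0,0,-4,0,0,0],
  [0,0,-2,0,0,0],
])

```text
t: 8.27
eef_pos: [0.4734, 0.0441, 0.1957]
ee_rot: [-3.141, -0.001, -3.036]
force: [-0.7, -0.3, -1.6]
width: 0.0618
```

Request:
move_arm([
  [0,0,-1,0,0,0],
  [0,0,-1,0,0,0],
  [0,0,0,0,0,0],
  [0,0,0,0,0,0],
  [0,0,0,0,0,0],
])

```text
t: 8.68
eef_pos: [0.4738, 0.0443, 0.1949]
ee_rot: [3.141, 0.0, -3.036]
force: [0.3, 0.6, -1.9]
width: 0.0616
```

Request:
move_arm([
  [0,0,-1,0,0,0],
  [0,0,-0.5,0,0,0],
  [0,0,-0.5,0,0,0],
  [0,0,0,0,0,0],
  [0,0,0,0,0,0],
])

```text
t: 9.1
eef_pos: [0.4737, 0.0443, 0.1927]
ee_rot: [3.142, 0.0, -3.036]
force: [-0.3, 0.9, -0.6]
width: 0.0614
```

Request:
move_arm([
  [0,0,0,0,0,0],
  [0,0,0,0,0,0],
  [0,0,0,0,0,0],
  [0,0,0,0,0,0],
  [0,0,0,0,0,0],
], claw=0)

```text
t: 9.52
eef_pos: [0.4738, 0.0443, 0.1927]
ee_rot: [3.142, 0.0, -3.036]
force: [1.1, -0.2, 0.0]
width: 0.086
```

Request:
move_arm([
  [0,0,5,0,0,0],
  [0,0,10,0,0,0],
  [0,0,15,0,0,0],
  [0,0,20,0,0,0],
  [0,0,20,0,0,0],
])

```text
t: 9.93
eef_pos: [0.4735, 0.0441, 0.2635]
ee_rot: [-3.141, -0.001, -3.036]
force: [-0.1, 0.6, 0.4]
width: 0.0878
```

```bash
python3 - <<'E'
from h import *
np.set_printoptions(precision=4,suppress=True)
save("scene","s4.png");save("top","t4.png");s=arm.get_state();print(s["eef_pos"],s["ee_rot"],s["width"],s["force"])
for n,z in(("roller",.0327),("seat",.045)):
  for c in("scene","top"):
    for k in arm.spot_point(n,c)[:1]:print(n,c,k,at_z(c,k["xy"],z))
for c in("scene","top"):
  for m in arm.masks_of("roller",c)[:1]:
    v,u=np.nonzero(np.array(m["pixels"]));P=np.array([at_z(c,q,.0327) for q in zip(u,v)])[:,:2]
    print(c,m["score"],len(u),cv2.minAreaRect((P*1e3).astype(np.float32)))
a=cv2.imread("pics/s4.png")[120:240,240:370];b=cv2.imread("pics/t4.png")[125:265,330:400].transpose(1,0,2)
cv2.imwrite("pics/c4.png",np.vstack([cv2.copyMakeBorder(cv2.resize(a,None,fx=2.6,fy=2.6,interpolation=3),0,0,0,222,0),cv2.resize(b,(560,280),interpolation=3)]))
E
```

```text
[0.4748 0.0447 0.266 ] [ 3.14    0.0055 -3.0351] 0.08759878328954246 [-0.0295  1.3623  0.0094]
roller scene {'xy': [307.8, 196.0], 'score': 0.58} [0.4708 0.0465 0.0327]
seat scene {'xy': [187.1, 137.6], 'score': 0.9} [ 0.5449 -0.2638  0.045 ]
seat top {'xy': [364.3, 191.6], 'score': 0.76} [ 0.5423 -0.2647  0.045 ]
scene 0.54 312 ((475.1241760253906, 43.678123474121094), (34.438323974609375, 60.17155456542969), 10.2440185546875)
```

View pics/c4.png

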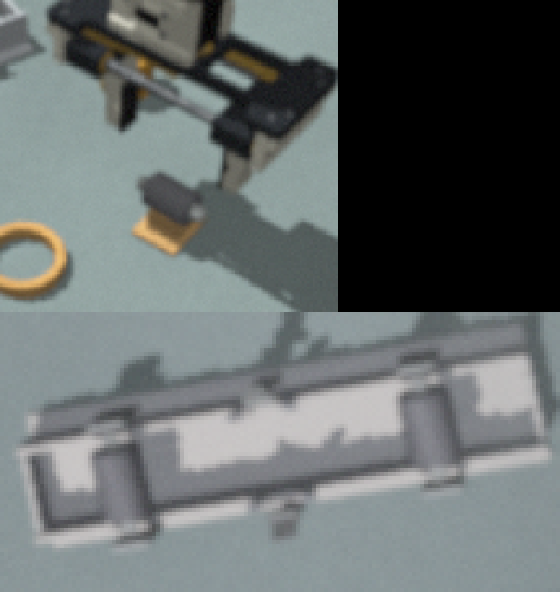

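The roller lies on the rest, free of the fingers, and the fixed rollers and clips are visible in the top view. I'll fit the track's pose by matching the known fixed-roller barrels against the clean pictures.

```bash
cat > fit.py <<'E'
from h import *
from scipy.optimize import minimize
CAL={c:arm.calibration(c) for c in("scene","top")}
def pj(c,P):
    K=np.array(CAL[c]["intrinsics"]);T=np.array(CAL[c]["T"])
    p=((P-T[:3,3])@T[:3,:3])*[1,-1,-1]@K.T;return p[:,:2]/p[:,2:]
th=np.linspace(0,2*np.pi,40,endpoint=False)
def hull(c,x,y,z,a,h=.02,r=.015):
    ax=np.array([np.cos(a),np.sin(a),0]);n=np.array([np.sin(a),-np.cos(a),0]);k=np.array([0,0,1.])
    P=np.vstack([np.array([x,y,z])+s*h*ax+r*(np.cos(th)[:,None]*n+np.sin(th)[:,None]*k) for s in(-1,1)])
    return cv2.convexHull(pj(c,P).astype(np.float32))[:,0]
def score(im,H):
    m=H.mean(0);L=np.roll(H,-1,0)
    t=np.linspace(0,1,12)[:,None,None];Q=(H*(1-t)+L*t).reshape(-1,2)
    w=np.tile(np.linalg.norm(L-H,axis=1),12)/12
    d=np.tile((L-H),(12,1));nn=np.stack([d[:,1],-d[:,0]],1);nn/=np.linalg.norm(nn,axis=1)[:,None]+1e-9
    nn*=np.sign(((Q-m)*nn).sum(1))[:,None]
    g=lambda o:cv2.remap(im,(Q+o*nn).astype(np.float32)[None],None,cv2.INTER_LINEAR)[0]
    return (w*np.clip(g(1.2)-g(-1.2),-60,60)).sum()/w.sum()
def track(c,p,im):
    x,y,a=p;u=np.array([np.sin(a),-np.cos(a)])
    return sum(score(im,hull(c,x+s*.09*u[0],y+s*.09*u[1],.045,a)) for s in(-1,1))
E
python3 - <<'E'
from fit import *
np.set_printoptions(precision=4,suppress=True)
im={}
for f in("t0","t4","s0","s4"):
    c="top" if f[0]=="t" else "scene";I=cv2.GaussianBlur(cv2.imread(f"pics/{f}.png",0).astype(np.float32),(0,0),.6)
    best=max((track(c,(x,y,np.radians(a)),I),x,y,a) for x in np.arange(.528,.552,.0015) for y in np.arange(-.276,-.252,.0015) for a in(76,78,80))
    r=minimize(lambda p:-track(c,(p[0]/1e3,p[1]/1e3,p[2]/100),I),[best[1]*1e3,best[2]*1e3,np.radians(best[3])*100],method="Nelder-Mead",options=dict(initial_simplex=None))
    p=(r.x[0]/1e3,r.x[1]/1e3,r.x[2]/100);print(f,best,-r.fun,p[:2],np.degrees(p[2]))
    im[f]=p
out=[]
for f in("t0","s0"):
    c="top" if f[0]=="t" else "scene";x,y,a=im[f];u=np.array([np.sin(a),-np.cos(a)]);I=cv2.imread(f"pics/{f}.png")
    o=(320,115) if f=="t0" else (115,100);S=5;J=cv2.resize(I[o[1]:o[1]+110 if f=="s0" else 270,o[0]:o[0]+150 if f=="s0" else 410],None,fx=S,fy=S,interpolation=3)
    for s in(-1,1):
        cv2.polylines(J,[np.int32((hull(c,x+s*.09*u[0],y+s*.09*u[1],.045,a)-o+.5)*S)],True,(0,0,255),1)
    cv2.polylines(J,[np.int32((hull(c,x,y,.045,a,.032,.007)-o+.5)*S)],True,(0,255,0),1)
    if f=="t0":J=J.transpose(1,0,2)
    out.append(J[:,:780])
W=max(j.shape[1] for j in out);out=[cv2.copyMakeBorder(j,0,0,0,W-j.shape[1],0) for j in out]
O=np.vstack(out);k=min(1,600/O.shape[0]);cv2.imwrite("pics/fit.png",cv2.resize(O,None,fx=k,fy=k));print(O.shape)
E
```

```text
t0 (np.float32(59.10578), np.float64(0.5384999999999996), np.float64(-0.267), 78) 65.90919494628906 (np.float64(0.538962280097467), np.float64(-0.2670409626643966)) 77.04901163946633
t4 (np.float32(62.83771), np.float64(0.5384999999999996), np.float64(-0.267), 78) 69.68527221679688 (np.float64(0.5389585634412132), np.float64(-0.2671180860471882)) 77.10060750819329
s0 (np.float32(22.15915), np.float64(0.5384999999999996), np.float64(-0.273), 78) 22.87188720703125 (np.float64(0.5391484264282358), np.float64(-0.272924083059892)) 78.18958430250451
s4 (np.float32(23.505192), np.float64(0.5384999999999996), np.float64(-0.273), 78) 24.27434539794922 (np.float64(0.5390111305357036), np.float64(-0.2731606214490555)) 78.23726295280521
(1000, 775, 3)
```

View pics/fit.png

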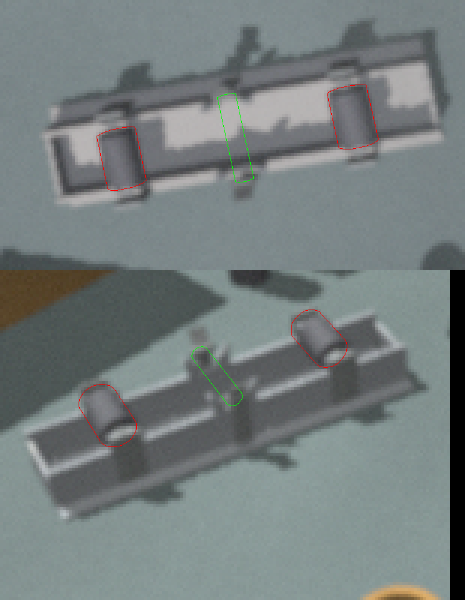

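Overlays fit well: the top view gives the bay at (0.539, -0.267) with its axis at about 77.5°. The near rail biases the scene fit in y. I'll use the roller, whose position is known from the gripper, to check for camera bias.

```bash
python3 - <<'E'
from fit import *
I=cv2.GaussianBlur(cv2.imread("pics/s4.png",0).astype(np.float32),(0,0),.6)
f=lambda p:-float(score(I,hull("scene",p[0]/1e3,p[1]/1e3,.0327,p[2]/100)))
b=min((f((x,y,a)),x,y,a) for x in range(462,486,2) for y in range(34,56,2) for a in(160,165,168,171,175))
r=minimize(f,b[1:],method="Nelder-Mead");print(r.x,np.degrees(r.x[2]/100),r.fun,b)
E
```

```text
[474.22789276  42.66959305 170.21378047] 97.52531235779328 -32.940185546875 (-32.623939514160156, 474, 42, 171)
```

Request:
move_arm([
  [0,0,0,0,0,6.92],
  [0,0,0,0,0,6.92],
  [0,0,0,0,0,6.92],
  [0,0,0,0,0,6.92],
  [0,0,0,0,0,6.92],
])

```text
t: 10.75
eef_pos: [0.4735, 0.0441, 0.2619]
ee_rot: [3.141, -0.002, -2.426]
force: [-0.0, -0.4, -0.2]
width: 0.0878
```

Request:
move_arm([
  [0,0,0,0,0,6.92],
  [0,0,0,0,0,6.92],
  [0,0,0,0,0,6.92],
  [0,0,0,0,0,6.92],
  [0,0,0,0,0,6.92],
])

```text
t: 11.17
eef_pos: [0.4735, 0.0441, 0.2619]
ee_rot: [3.14, -0.001, -1.822]
force: [-0.3, 0.0, -0.2]
width: 0.0878
```

Request:
move_arm([
  [0,0,0,0,0,6.92],
  [0,0,0,0,0,6.92],
  [0,0,0,0,0,6.92],
  [0,0,0,0,0,0],
  [0,0,0,0,0,0],
])

```text
t: 11.58
eef_pos: [0.4736, 0.0442, 0.2621]
ee_rot: [3.14, -0.0, -1.47]
force: [0.1, -0.5, -0.7]
width: 0.0871
```

Request:
move_arm([
  [0,0,-15,0,0,0],
  [0,0,-15,0,0,0],
  [0,0,-15,0,0,0],
  [0,0,-10,0,0,0],
  [0,0,-5,0,0,0],
])

```text
t: 12.0
eef_pos: [0.4732, 0.044, 0.2011]
ee_rot: [3.139, -0.001, -1.47]
force: [-0.3, -0.3, -0.0]
width: 0.088
```

Request:
move_arm([
  [0,0,-5,0,0,0],
  [0,0,-4,0,0,0],
  [0,0,-1,0,0,0],
  [0,0,0,0,0,0],
  [0,0,0,0,0,0],
])

```text
t: 12.42
eef_pos: [0.4739, 0.0443, 0.193]
ee_rot: [-3.141, 0.0, -1.466]
force: [0.6, -0.4, 0.0]
width: 0.0876
```

Request:
move_arm([
  [0,0,0,0,0,0],
  [0,0,0,0,0,0],
  [0,0,0,0,0,0],
  [0,0,0,0,0,0],
  [0,0,0,0,0,0],
], claw=255, squeeze=10)

```text
t: 12.83
eef_pos: [0.4737, 0.0442, 0.1928]
ee_rot: [-3.141, 0.0, -1.466]
force: [0.4, 0.2, 0.9]
width: 0.0598
```

Request:
move_arm([
  [0,0,0,0,0,0],
  [0,0,0,0,0,0],
  [0,0,0,0,0,0],
  [0,0,0,0,0,0],
  [0,0,0,0,0,0],
])

```text
t: 13.25
eef_pos: [0.4735, 0.0442, 0.1926]
ee_rot: [3.141, -0.0, -1.466]
force: [-0.4, -0.5, 1.3]
width: 0.0295
```

Request:
move_arm([
  [0,0,0,0,0,0],
  [0,0,0,0,0,0],
  [0,0,0,0,0,0],
  [0,0,0,0,0,0],
  [0,0,0,0,0,0],
], squeeze=45)

```text
t: 13.67
eef_pos: [0.4735, 0.0442, 0.1926]
ee_rot: [3.141, -0.0, -1.466]
force: [-2.9, 1.1, 2.2]
width: 0.0291
```

Request:
move_arm([
  [0,0,5,0,0,0],
  [0,0,15,0,0,0],
  [0,0,20,0,0,0],
  [0,0,20,0,0,0],
  [0,0,15,0,0,0],
])

```text
t: 14.08
eef_pos: [0.4741, 0.0443, 0.2694]
ee_rot: [-3.14, 0.0, -1.465]
force: [0.0, 0.3, -1.8]
width: 0.0288
```

Request:
move_arm([
  [6.5,-31.1,0,0,0,-1.85],
  [6.5,-31.1,0,0,0,-1.85],
  [6.5,-31.1,0,0,0,-1.85],
  [6.5,-31.1,0,0,0,-1.85],
  [6.5,-31.1,0,0,0,-1.85],
])

```text
t: 14.5
eef_pos: [0.5065, -0.1127, 0.2682]
ee_rot: [-3.14, 0.0, -1.628]
force: [0.9, 0.1, -1.5]
width: 0.029
```

Request:
move_arm([
  [6.5,-31.1,0,0,0,-1.85],
  [6.5,-31.1,0,0,0,-1.85],
  [6.5,-31.1,0,0,0,-1.85],
  [6.5,-31.1,0,0,0,-1.85],
  [6.5,-31.1,0,0,0,-1.85],
])

```text
t: 14.92
eef_pos: [0.5389, -0.2685, 0.2679]
ee_rot: [-3.141, -0.0, -1.79]
force: [0.8, 0.5, -2.3]
width: 0.0289
```

Request:
move_arm([
  [0,0,-15,0,0,0],
  [0,0,-15,0,0,0],
  [0,0,0,0,0,0],
  [0,0,0,0,0,0],
  [0,0,0,0,0,0],
])

```text
t: 15.33
eef_pos: [0.5391, -0.2667, 0.2384]
ee_rot: [-3.141, -0.0, -1.788]
force: [0.2, 0.3, -0.8]
width: 0.0288
```

```bash
python3 - <<'E'
from fit import *
np.set_printoptions(precision=4,suppress=True)
save("scene","s5.png");save("top","t5.png");s=arm.get_state();print(s["eef_pos"],s["ee_rot"],s["width"],s["force"])
g=s["eef_pos"]-[0,0,.1593];a=np.arctan2(-np.cos(s["ee_rot"][2]),np.sin(s["ee_rot"][2]))-np.pi/2;print(np.degrees(a)%180)
out=[]
for c,f in(("scene","s5"),("top","t5")):
    o=(130,70) if c=="scene" else(320,130);S=5
    J=cv2.resize(cv2.imread(f"pics/{f}.png")[o[1]:o[1]+115,o[0]:o[0]+(115 if c=="scene" else 100)],None,fx=S,fy=S,interpolation=3)
    cv2.polylines(J,[np.int32((hull(c,*g,a,.032,.007)-o+.5)*S)],True,(0,255,0),1)
    cv2.polylines(J,[np.int32((hull(c,*g,a)-o+.5)*S)],True,(0,0,255),1)
    cv2.polylines(J,[np.int32((hull(c,.539,-.267,.045,np.radians(77.5),.032,.007)-o+.5)*S)],True,(255,255,0),1)
    out.append(J)
O=np.hstack(out);k=795/O.shape[1];cv2.imwrite("pics/c5.png",cv2.resize(O,None,fx=k,fy=k))
E
```

```text
[ 0.5392 -0.2665  0.2389] [-3.1398 -0.0001 -1.7877] 0.028596777297558662 [-0.1791  0.7332 -0.6038]
77.57175218591486
```

View pics/c5.png

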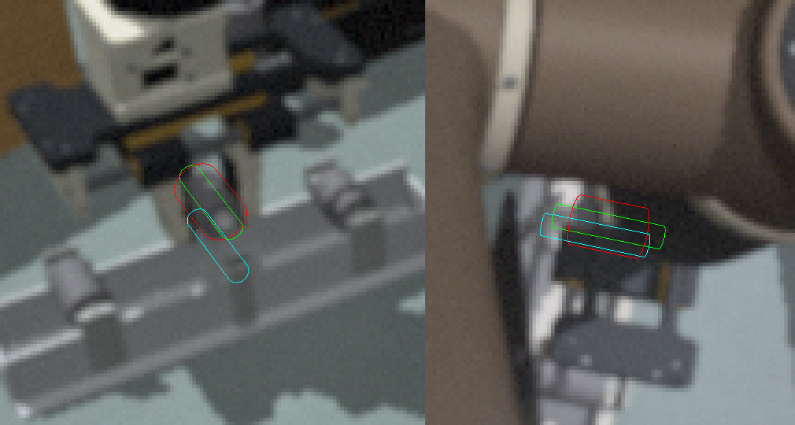

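```bash
python3 - <<'E'
from fit import *
s=arm.get_state();g=s["eef_pos"]-[0,0,.1593];a=np.radians(77.57)
o=(165,100);S=8
J=cv2.resize(cv2.imread("pics/s5.png")[o[1]:o[1]+60,o[0]:o[0]+48],None,fx=S,fy=S,interpolation=3);J=cv2.convertScaleAbs(J,alpha=1.5)
B=J.copy()
cv2.polylines(B,[np.int32((hull("scene",*g,a,.032,.007)-o+.5)*S)],True,(0,255,0),1)
cv2.polylines(B,[np.int32((hull("scene",*g,a)-o+.5)*S)],True,(0,0,255),1)
cv2.imwrite("pics/c6.png",np.hstack([J,B]))
E
```

```text
(no output)
```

View pics/c6.png

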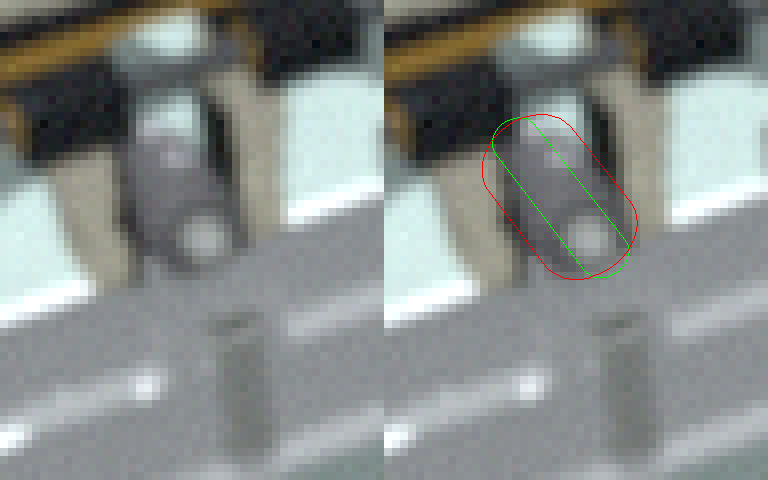

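The held roller's axle disc is at about (203,240) in the left panel. That is under 1 px from the prediction of about (209,244), so the grip is as assumed. Before lowering, I'll compare the fixed rollers' axle discs with their predictions in the same image. This cancels the camera bias.

```bash
python3 - <<'E'
from fit import *
s=arm.get_state();g=s["eef_pos"]-[0,0,.1593]
I=cv2.imread("pics/s5.png");S=10;out=[]
def sph(x,y,z,a,d=.027):return pj("scene",np.array([[x+d*np.cos(a),y+d*np.sin(a),z]]))[0]
a=np.radians(77.5);u=np.array([np.sin(a),-np.cos(a)])
print("held",sph(*g,np.radians(77.57)))
for s_ in(1,0,-1):
    c=np.array([.539,-.267])+s_*.09*u;p=sph(*c,.045,a);print(s_,p)
    o=np.int32(p)-[13,18]
    J=cv2.convertScaleAbs(cv2.resize(I[o[1]:o[1]+34,o[0]:o[0]+26],None,fx=S,fy=S,interpolation=3),alpha=1.5);q=np.int32((p-o+.5)*S)
    if s_:
        cv2.polylines(J,[np.int32((hull("scene",*c,.045,a)-o+.5)*S)],True,(0,0,255),1)
    cv2.drawMarker(J,tuple(map(int,q)),(0,255,0),0,14,1);print("crop marker",q,"origin",o)
    out.append(J)
cv2.imwrite("pics/c7.png",np.hstack(out))
E
```

```text
held [191.31590263 130.37468273]
1 [156.01846614 155.7067331 ]
crop marker [135 192] origin [143 137]
0 [193.12172113 142.1950591 ]
crop marker [136 186] origin [180 124]
-1 [227.83473726 129.55382431]
crop marker [143 190] origin [214 111]
```

View pics/c7.png

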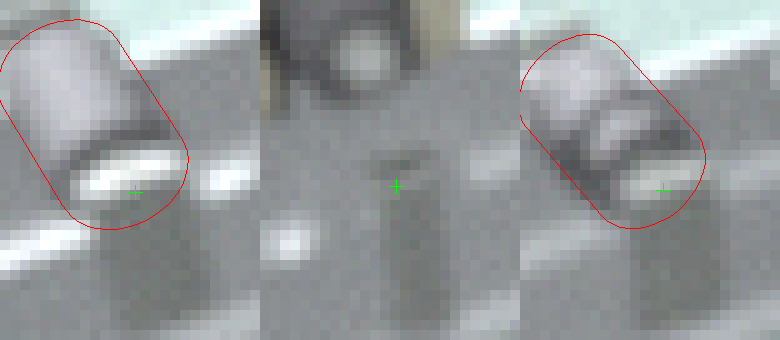

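Request:
move_arm([
  [-0.4,-1.8,-4,0,0,0],
  [0,0,-4,0,0,0],
  [0,0,-4,0,0,0],
  [0,0,-2,0,0,0],
  [0,0,-1,0,0,0],
])

```text
t: 15.85
eef_pos: [0.5381, -0.2685, 0.222]
ee_rot: [3.141, -0.0, -1.789]
force: [-0.2, -1.0, -1.6]
width: 0.0289
```

Request:
move_arm([
  [0,0,-1,0,0,0],
  [0,0,-1,0,0,0],
  [0,0,0,0,0,0],
  [0,0,0,0,0,0],
  [0,0,0,0,0,0],
])

```text
t: 16.27
eef_pos: [0.5385, -0.2684, 0.221]
ee_rot: [-3.141, 0.0, -1.788]
force: [-0.0, 2.5, 1.3]
width: 0.029
```

Request:
move_arm([
  [0,0,-1,0,0,0],
  [0,0,0,0,0,0],
  [0,0,0,0,0,0],
  [0,0,0,0,0,0],
  [0,0,0,0,0,0],
])

```text
t: 16.68
eef_pos: [0.5386, -0.2684, 0.2202]
ee_rot: [-3.141, 0.0, -1.788]
force: [-0.4, 4.6, 5.9]
width: 0.029
```

```bash
python3 - <<'E'
from h import *
F=[];M=[]
for i in range(6):
    arm.grab_frame("scene");s=arm.get_state();F.append(s["force"]);M.append(s["moment"])
print(np.mean(F,0),np.std(F,0),np.mean(M,0),s["eef_pos"])
E
```

```text
[-0.59634871  4.17266739  6.2037803 ] [0.34387365 0.43214597 0.33545228] [ 1.42087646  0.47763727 -0.03439017] [ 0.53857866 -0.26840046  0.22023829]
```

Request:
move_arm([
  [0,0,1.5,0,0,0],
  [0.4,1.7,0,0,0,0],
  [0,0,-1.5,0,0,0],
  [0,0,0,0,0,0],
  [0,0,0,0,0,0],
])

```text
t: 17.4
eef_pos: [0.5388, -0.2666, 0.2194]
ee_rot: [3.141, 0.0, -1.789]
force: [1.0, 4.0, -0.4]
width: 0.0289
```

```bash
cat > f.py <<'E'
from h import *
np.set_printoptions(precision=4,suppress=True)
F=[];M=[]
for i in range(4):
    arm.grab_frame("scene");s=arm.get_state();F.append(s["force"]);M.append(s["moment"])
print(np.mean(F,0),np.mean(M,0),s["eef_pos"],s["width"])
E
python3 f.py
```

```text
[0.2626 3.4148 0.2888] [ 1.2462 -0.0261 -0.003 ] [ 0.5386 -0.2667  0.2195] 0.02916024555116916
```

Request:
move_arm([
  [0.3,1.5,0,0,0,0],
  [0,0,0,0,0,0],
  [0,0,0,0,0,0],
  [0,0,0,0,0,0],
  [0,0,0,0,0,0],
])

```text
t: 18.02
eef_pos: [0.5389, -0.2656, 0.2196]
ee_rot: [3.141, -0.0, -1.789]
force: [-0.1, 0.2, -0.9]
width: 0.029
```

```bash
python3 f.py
```

```text
[-0.4546 -0.0862 -0.6716] [-0.1222  0.176   0.0166] [ 0.5389 -0.2655  0.2196] 0.028891929965353624
```

Request:
move_arm([
  [0,0,-1,0,0,0],
  [0,0,-0.5,0,0,0],
  [0,0,0,0,0,0],
  [0,0,0,0,0,0],
  [0,0,0,0,0,0],
])

```text
t: 18.63
eef_pos: [0.5393, -0.2656, 0.2186]
ee_rot: [-3.141, -0.0, -1.788]
force: [0.8, -3.1, 3.1]
width: 0.0287
```

```bash
python3 f.py
```

```text
[-0.8081 -2.8914  3.7906] [-0.9418  0.3961  0.0433] [ 0.539  -0.2655  0.2184] 0.028896290264061236
```

Request:
move_arm([
  [-0.1,-0.6,0,0,0,0],
  [0,0,-0.5,0,0,0],
  [0,0,-0.5,0,0,0],
  [0,0,0,0,0,0],
  [0,0,0,0,0,0],
])

```text
t: 19.25
eef_pos: [0.5392, -0.2658, 0.2177]
ee_rot: [-3.141, 0.0, -1.788]
force: [1.2, -0.7, 3.7]
width: 0.0287
```

```bash
python3 f.py
```

```text
[ 0.1796 -0.8366  6.0289] [-0.2971  0.0698  0.0577] [ 0.5392 -0.2658  0.2176] 0.02887975935300365
```

Request:
move_arm([
  [0,-0.2,-0.7,0,0,0],
  [0,0,-0.7,0,0,0],
  [0,0,-0.6,0,0,0],
  [0,0,0,0,0,0],
  [0,0,0,0,0,0],
])

```text
t: 19.87
eef_pos: [0.5396, -0.2661, 0.216]
ee_rot: [-3.14, 0.0, -1.788]
force: [0.4, -1.2, 8.2]
width: 0.029
```

```bash
python3 f.py
```

```text
[ 0.1214 -0.9688  7.2541] [-0.2353  0.0455 -0.0072] [ 0.5396 -0.266   0.2159] 0.028819754223888577
```

Request:
move_arm([
  [0,0,-0.8,0,0,0],
  [0,0,-0.8,0,0,0],
  [0,0,-0.8,0,0,0],
  [0,0,-0.8,0,0,0],
  [0,0,-0.8,0,0,0],
])

```text
t: 20.48
eef_pos: [0.5396, -0.2661, 0.2119]
ee_rot: [-3.139, 0.0, -1.788]
force: [0.4, -1.3, 4.7]
width: 0.0287
```

```bash
python3 f.py
```

```text
[ 3.1621 -2.3248 -1.1771] [-0.7754 -1.1751  0.0254] [ 0.5395 -0.2661  0.2111] 0.028915476405636485
```

Request:
move_arm([
  [0.4,0,-0.8,0,0,0],
  [0,0,-0.8,0,0,0],
  [0,0,-0.8,0,0,0],
  [0,0,-0.8,0,0,0],
  [0,0,0,0,0,0],
])

```text
t: 21.1
eef_pos: [0.5384, -0.266, 0.2067]
ee_rot: [3.139, 0.0, -1.789]
force: [1.8, -2.3, -6.8]
width: 0.0288
```

```bash
python3 f.py
```

```text
[ 0.8134 -1.9172 -8.6946] [-0.575  -0.2737 -0.0687] [ 0.5384 -0.266   0.2069] 0.02865081717158817
```

Request:
move_arm([
  [0,0,-0.7,0,0,0],
  [0,0,-0.7,0,0,0],
  [0,0,-0.6,0,0,0],
  [0,0,0,0,0,0],
  [0,0,0,0,0,0],
])

```text
t: 21.72
eef_pos: [0.5393, -0.2661, 0.2061]
ee_rot: [-3.142, 0.0, -1.789]
force: [-0.2, -0.6, -4.3]
width: 0.0288
```

```bash
python3 f.py
```

```text
[-0.5666 -0.7762 -4.4764] [-0.3185  0.2572 -0.0018] [ 0.5392 -0.2661  0.206 ] 0.028666953915887892
```

Request:
move_arm([
  [0,0,-0.5,0,0,0],
  [0,0,-0.5,0,0,0],
  [0,0,0,0,0,0],
  [0,0,0,0,0,0],
  [0,0,0,0,0,0],
])

```text
t: 22.33
eef_pos: [0.5394, -0.2662, 0.2052]
ee_rot: [-3.141, -0.0, -1.789]
force: [-1.3, 0.3, 0.6]
width: 0.0289
```

```bash
python3 f.py
```

```text
[-1.399   0.3888  0.9857] [ 0.0509  0.6296 -0.0364] [ 0.5393 -0.2662  0.2051] 0.028611531756515388
```

Request:
move_arm([
  [0,0,-0.5,0,0,0],
  [0,0,-0.5,0,0,0],
  [0,0,0,0,0,0],
  [0,0,0,0,0,0],
  [0,0,0,0,0,0],
])

```text
t: 22.95
eef_pos: [0.5394, -0.2662, 0.2048]
ee_rot: [-3.141, -0.0, -1.788]
force: [-3.2, 1.6, 7.2]
width: 0.029
```

```bash
python3 f.py
```

```text
[-3.6222  1.308   7.9048] [ 0.6259  1.3795 -0.0426] [ 0.5394 -0.2662  0.2048] 0.028792782950067857
```

Firm stop at TCP z = 0.2048 m, where I predicted 0.2049 m for fully home. I'll relax the pressure, release and retreat.

Request:
move_arm([
  [0,0,0.6,0,0,0],
  [0,0,0,0,0,0],
  [0,0,0,0,0,0],
  [0,0,0,0,0,0],
  [0,0,0,0,0,0],
], squeeze=5)

```text
t: 23.57
eef_pos: [0.5396, -0.2662, 0.2048]
ee_rot: [-3.141, -0.0, -1.788]
force: [-0.9, 2.0, 4.6]
width: 0.0298
```

Request:
move_arm([
  [0,0,0,0,0,0],
  [0,0,0,0,0,0],
  [0,0,0,0,0,0],
  [0,0,0,0,0,0],
  [0,0,0,0,0,0],
], claw=60)

```text
t: 23.98
eef_pos: [0.5393, -0.2662, 0.2043]
ee_rot: [3.141, -0.0, -1.789]
force: [0.3, 0.0, 0.9]
width: 0.0572
```

Request:
move_arm([
  [0,0,0,0,0,0],
  [0,0,0,0,0,0],
  [0,0,5,0,0,0],
  [0,0,10,0,0,0],
  [0,0,20,0,0,0],
])

```text
t: 24.4
eef_pos: [0.5386, -0.266, 0.2386]
ee_rot: [3.138, 0.0, -1.789]
force: [0.1, -1.0, 0.8]
width: 0.0672
```

Request:
move_arm([
  [0,0,30,0,0,0],
  [0,0,30,0,0,0],
  [0,0,30,0,0,0],
  [-20,30,10,0,0,0],
  [-20,30,0,0,0,0],
])

```text
t: 24.82
eef_pos: [0.5002, -0.2066, 0.3436]
ee_rot: [-3.135, 0.0, -1.79]
force: [-0.2, 1.7, -0.1]
width: 0.0667
```

Request:
move_arm([
  [-20,30,0,0,0,0],
  [-20,30,0,0,0,0],
  [-20,30,0,0,0,0],
  [-10,20,0,0,0,0],
  [0,0,0,0,0,0],
])

```text
t: 25.23
eef_pos: [0.4271, -0.0942, 0.341]
ee_rot: [-3.14, 0.002, -1.786]
force: [-0.0, -0.6, 0.5]
width: 0.0671
```

```bash
python3 - <<'E'
from fit import *
np.set_printoptions(precision=4,suppress=True)
save("scene","s9.png");save("top","t9.png");s=arm.get_state();print(s["t"],s["eef_pos"],s["width"],s["force"])
I=cv2.GaussianBlur(cv2.imread("pics/t9.png",0).astype(np.float32),(0,0),.6)
f=lambda p:-float(score(I,hull("top",p[0]/1e3,p[1]/1e3,.045,p[2]/100)))
r=min((minimize(f,(x,y,135.3),method="Nelder-Mead") for x in(537,539,541) for y in(-269,-266.5,-264)),key=lambda r:r.fun)
print("roller",r.x,np.degrees(r.x[2]/100),r.fun)
g=lambda p:-float(track("top",(p[0]/1e3,p[1]/1e3,p[2]/100),I))
q=minimize(g,(539,-267,134.5),method="Nelder-Mead");print("track",q.x,np.degrees(q.x[2]/100),q.fun)
for n in("tin","tin_small","tape_core","screwdriver"):
    for k in arm.spot_point(n,"top")[:1]:print(n,at_z("top",k["xy"],0))
a=cv2.imread("pics/s9.png")[95:185,110:270];b=cv2.imread("pics/t9.png")[125:265,330:400].transpose(1,0,2)
cv2.imwrite("pics/c9.png",np.vstack([cv2.resize(a,(560,315),interpolation=3),cv2.resize(b,(560,280),interpolation=3)]))
E
```

```text
25.3333 [ 0.4291 -0.0956  0.341 ] 0.06675899486552733 [-0.7623 -0.3421  0.0263]
roller [ 539.6459 -267.3503  136.6109] 78.27227723191699 -15.586799621582031
track [ 537.9577 -272.6491  140.9741] 80.77221926921428 -43.315982818603516
tin [0.4706 0.2626 0.    ]
tin_small [ 0.5484 -0.2731  0.    ]
tape_core [ 0.5859 -0.0068  0.    ]
screwdriver [0.7664 0.0357 0.    ]
```

View pics/c9.png

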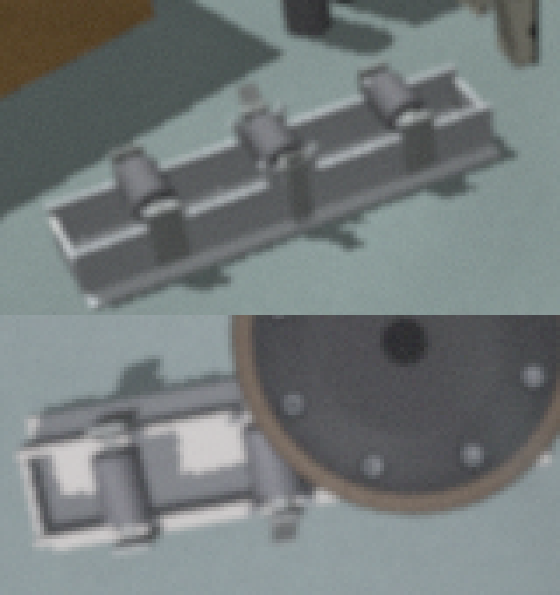

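The roller sits in the bay level with its neighbours (about (270,135) in the scene panel). The arm still half-hides the top view, so the track fit and the tin_small reading from it aren't valid. I'll move clear and check again.

Request:
move_arm([
  [0,35,0,0,0,0],
  [0,35,0,0,0,0],
  [0,35,0,0,0,0],
  [0,35,0,0,0,0],
  [0,0,0,0,0,0],
])

```text
t: 25.95
eef_pos: [0.4304, 0.0474, 0.3398]
ee_rot: [-3.141, 0.001, -1.787]
force: [0.6, -0.5, 0.4]
width: 0.0671
```

```bash
python3 - <<'E'
from fit import *
save("scene","s10.png");save("top","t10.png")
I=cv2.GaussianBlur(cv2.imread("pics/t10.png",0).astype(np.float32),(0,0),.6)
f=lambda p:-float(score(I,hull("top",p[0]/1e3,p[1]/1e3,.045,p[2]/100)))
r=min((minimize(f,(x,y,135.3),method="Nelder-Mead") for x in(537,539,541) for y in(-269,-266.5,-264)),key=lambda r:r.fun)
print("roller",r.x,np.degrees(r.x[2]/100),r.fun)
g=lambda p:-float(track("top",(p[0]/1e3,p[1]/1e3,p[2]/100),I))
q=minimize(g,(539,-267,134.5),method="Nelder-Mead");print("track",q.x,np.degrees(q.x[2]/100),q.fun)
for c in("top","scene"):
    for k in arm.spot_point("tin_small",c)[:1]:print(c,k["score"],at_z(c,k["xy"],0))
a=cv2.imread("pics/s10.png")[95:185,110:270];b=cv2.imread("pics/t10.png")[125:265,330:400].transpose(1,0,2)
cv2.imwrite("pics/c10.png",np.vstack([cv2.resize(a,(560,315),interpolation=3),cv2.resize(b,(560,280),interpolation=3)]))
E
```

```text
roller [ 539.5765897  -267.50535191  136.16272786] 78.01549633254596 -30.13538932800293
track [ 538.89098709 -266.98838677  134.57031467] 77.10311078072488 -69.49886322021484
top 0.6 [ 0.37775026 -0.09687241  0.        ]
scene 0.64 [ 0.37586036 -0.10471992  0.        ]
```

View pics/c10.png

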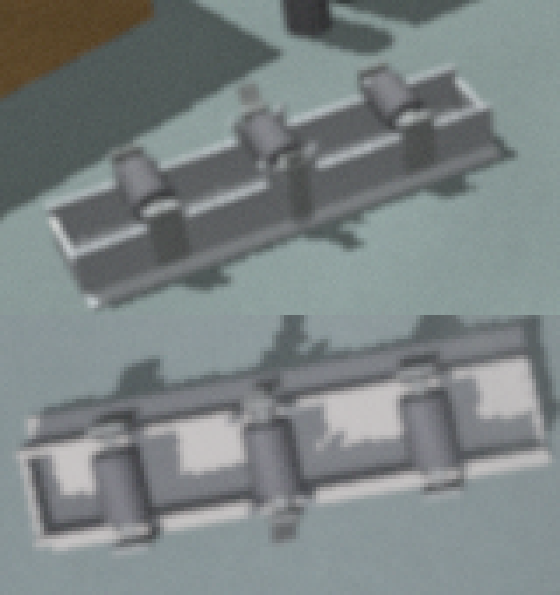

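The roller now lies midway between and parallel to the fixed rollers, inside both clips. Its fit is within 1 mm of the bay centre and 0.9° (0.016 rad) of the track's axis. I'll hand the job in.

```bash
python3 -c "
from station import arm
print(arm.job_done(), arm.get_state()['t'])"
```

```text
the job is handed in; nothing more can be done
the job is handed in; nothing more can be done
```

The spare roller is in the empty bay and the job is handed in, at about 26 s of the 70 s allowed; the hand-in gives no verdict. I lifted the roller from the holder by its axle ends, laid it on the rest and let go. I then took it round the barrel and pressed it in slowly, centring it between the clips by the side force.

**Checks that passed**
- **Seating:** I felt the clips resist at about 8 N, then pull the roller down. It met a firm stop at TCP z 0.2048 m (0.2049 m predicted). The largest pressing force I read was about 9 N.
- **Position:** the final top-view fit puts the roller about 0.9 mm from the bay centre and 0.016 rad off square.
- **Clearance:** the gripper was clear, with only noise on the force reading.
- **Bystanders:** each was found within about 12 mm of its first reading. The differences are in the spread of the camera readings, and the arm never went near them.

**Checks that failed or disagreed**
- **Track position:** the scene camera put the track about 6 mm further toward -y than the top camera. Contact forces agreed with the top camera.
- **First contact:** my first press came down about 2 mm off centre on one clip, so I backed off and corrected it.
- **Blocked view:** one check picture was half hidden by the arm and gave wrong values for the track and the small tin. I repeated it with the arm out of the way.
- **Clip spread:** I could not measure this directly. That the clips are closed is judged from the forces and the pictures.
- **Script overlap:** early on I sent two moves in the same batch as a measuring script. That script stopped with an error, but the moves ran as intended.

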